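# Push the last cone carton into its place in the row

### The job

Two of the three cone cartons already stand in line against the wooden stop strip, each in front of the plate of its own colour. Push the carton with the orange band along the bench with the fingers until its long side lies flat against the strip, centred in front of the orange plate, then move the hand clear. Only push it from outside: do not lift it, tip it or take it between the fingers, and do not disturb the other two cartons, the mug or the glaze jar.

Things in the scene. Friction and masses are not known exactly. Their poses are not given: they have to be found in the camera images.
- orange_carton: white cardboard carton of pyrometric cones with an orange band, 47 (its x) x 86 (its y) x 31 mm high, lying flat, about 0.09 kg, loose; origin at the centre of its underside; its x points toward the strip, within 0.35 rad. It starts with its centre 130 to 190 mm from the strip's centre line, up to 60 mm either side of its middle. Home, the centre is 32.5 mm from the strip's centre line. It slides under about 1 N
- stop_strip: fixed straight light-wood strip screwed to the bench, 18 mm (x) x 350 mm (y) x 25 mm high; origin at bench level under its centre; its y axis runs along it, its x axis points away from the robot across it; the face toward the robot lies at x = -9 mm in its frame. Turned up to 0.2 rad about the vertical
- orange_plate: thin orange plate, 18 x 84 x 2 mm, fixed on top of the wooden stop strip (its top is 27 mm above the bench), marking the place of the carton with the orange band; origin at bench level under the plate's centre; axes as those of the strip. Which of the three places along the strip (115 mm apart, the middle one at the strip's centre) it marks varies
- blue_plate: thin blue plate, 18 x 84 x 2 mm, fixed on top of the wooden stop strip (its top is 27 mm above the bench), marking the place of the carton with the blue band; origin at bench level under the plate's centre; axes as those of the strip. Which of the three places along the strip (115 mm apart, the middle one at the strip's centre) it marks varies
- yellow_plate: thin yellow plate, 18 x 84 x 2 mm, fixed on top of the wooden stop strip (its top is 27 mm above the bench), marking the place of the carton with the yellow band; origin at bench level under the plate's centre; axes as those of the strip. Which of the three places along the strip (115 mm apart, the middle one at the strip's centre) it marks varies
- blue_carton: white cardboard carton of pyrometric cones with a blue band, 47 (its x) x 86 (its y) x 31 mm high, lying flat, about 0.09 kg, loose; origin at the centre of its underside; already home against the strip in front of the blue plate; to be left alone
- yellow_carton: white cardboard carton of pyrometric cones with a yellow band, 47 (its x) x 86 (its y) x 31 mm high, lying flat, about 0.09 kg, loose; origin at the centre of its underside; already home against the strip in front of the yellow plate; to be left alone
- mug: reddish bisque mug, body 70 mm across, 98 mm with the handle, 90 mm high, standing to the left of the work; origin at the centre of the underside; to be left alone
- jar: glaze jar with blue bands and blue lid, 67 mm across, 83 mm high, standing to the right of the work; origin at the centre of the underside; to be left alone
Things that resemble listed ones, but are neither listed nor needed, are in the scene too. Leave any red or turquoise look-alike of the orange_carton alone.

How it is judged:
At the end, for the whole second after the job is handed in: The orange carton lies at rest on the bench with its long side against the strip (within 4 mm, parallel within 0.06 rad), its centre within 12 mm of the orange plate's centre along the strip; the other two cartons, the mug and the jar are within 10 mm of where they stood (x of orange_carton in the frame of stop_strip between -0.0365 and -0.028 m and y of orange_carton in the frame of orange_plate between -0.012 and 0.012 m and angle between the x axis of orange_carton and the x axis of stop_strip, either way round below 0.06 rad and angle between orange_carton's own z axis and vertical below 0.05 rad and height (world z) of orange_carton below 0.005 m and linear speed of orange_carton below 0.01 m/s and distance of each of blue_carton, yellow_carton, mug, jar from where it was at the start of the episode below 0.01 m); the robot touches nothing.
It fails at once if the orange carton is lifted or tipped (height (world z) of orange_carton above 0.01 m or angle between orange_carton's own z axis and vertical above 0.2 rad).
It fails at once if the orange carton is taken between the fingers (the point between the finger pads lies inside the carton) (x of the grasp point in the frame of orange_carton between -0.018 and 0.018 m and y of the grasp point in the frame of orange_carton between -0.038 and 0.038 m and z of the grasp point in the frame of orange_carton below 0.04 m).
It fails at once if the blue or the yellow carton is shifted by more than 10 mm or tipped (distance of any of blue_carton, yellow_carton from where it was at the start of the episode above 0.01 m or angle between any of blue_carton, yellow_carton's own z axis and vertical above 0.15 rad).
It fails at once if the mug or the glaze jar is shifted by more than 10 mm or tipped (distance of any of mug, jar from where it was at the start of the episode above 0.01 m or angle between any of mug, jar's own z axis and vertical above 0.15 rad).
It also fails if it takes over 48 s, if anything falls off the work surface, if the arm or the gripper's body presses on something with over 40 N, if the wrist force passes 120 N, or if a joint passes its speed limit or range.

### The arm

A 6-joint arm with a two-finger parallel gripper is mounted at the origin on a cart in front of the work surface, level with it; the furniture and walls round the work are solid. World frame = base frame: x ahead of the robot, y to its left, z up, the work surface at z = 0. Lengths are in m, angles in rad, forces in N, time in s.
With the tool pointing down it reaches from about 0.325 to 0.85 m from the base axis. Payload 15.5 kg.
Tool frame: the origin (TCP) lies at the centre of the arm's flange, where the gripper is bolted on; the fingertips stand arm.tip_extent ahead of it and the grasp point (between the pads) lies 172 mm ahead of it (arm.tip_extent is the distance from the TCP to the fingertips, in m); z points along the fingers, y is the direction in which the jaws open and shut (so a half turn about z gives the same grasp; the last joint's range is limited). The gripper opens to 91 mm and grips with 3 to 60 N. Pads are 32 mm wide; open, the fingers measure 118 mm over their backs; the gripper's body (76 mm by 178 mm) begins 60 mm behind the grasp point.
Start: joints at [1.139, 0.494, 1.345, -0, 1.302, -0.096], TCP at [0.206, 0.59, 0.405] pointing down, gripper open.
Joint ranges: [-2.91, 2.91], [-0.82, 2.16], [0.22, 2.67], [-1.22, 4.37], [0.12, 2.79], [-3.08, 3.08]. Speed limits (rad/s): [1.89, 1.89, 2.57, 3.01, 3.01, 3.01].

### API

Orientations are given as a unit quaternion [x, y, z, w].
In Python, from station import arm gives the robot as it stands. Calls block until the motion is done:
- arm.goto(position, orientation): joint-space move of the TCP to a pose.
- arm.move_straight(position, attitude=None, speed=0.15, max_force=None): straight line of the TCP; attitude=None keeps the orientation; speed is the mean speed in m/s. With max_force (N) it stops when the force on the tool has changed by that much, and returns True; else False.
- arm.set_joints(angles): joint-space move.
- arm.open() and arm.gripper_close(strength=None): open the fingers fully, or close them until they stop; strength is the grip in N (None keeps the last).
- arm.dwell(seconds).
- arm.ik(position, orientation): joint angles nearest the present ones, or None.
- arm.observe(): the state.
- arm.snapshot(name): name is "side" or "top"; returns the picture (480x640x3 uint8, red, green, blue); there is no depth.
- arm.camera_info(name): a dict with "mtx" (3x3 intrinsics, pixels), "view" (4x4, takes a point from world to camera coordinates). Camera axes: x right, y down, z forward; pixel columns grow to the right and rows downward; lengths in m; the calibration is good to about 2 mm. A picture is of the moment at which its call begins. camera_info takes no time and is no camera call.
A pose or a line that the arm cannot do raises arm.Unreachable and nothing moves.
- arm.hand_in(): hands the job in, once; it reports no verdict.
Trained networks look in the newest picture that a camera, given by its name, has taken for a name from the list of things; names that differ only in an ending like _2 or _b are one class to them, and where a whole thing is asked for, a point or a joint stands for the part that bears it (a point fixed in the world has none). Each returns a list of dicts, best first, with "p" (0 to 1); they miss things now and then, are a little off and sometimes report something else, mostly with a low value. They report only what shows in the picture. A call takes as long as a camera call. They do not tell look-alikes from the thing itself.
- arm.look_for(name, camera): "location" ([x, y, z] in m, in the coordinates of the camera as it stood for that picture, good to about 4 mm: the middle of the surface that is visible of it).
- arm.cut_out(name, camera): "region" (480x640 bool, what is visible of it).
- arm.landmark_of(name, camera): "location" ([x, y, z] in m, in the coordinates of the camera as it stood for that picture, good to about 4 mm: a listed point, or the origin of a listed thing).
The state is a dict: "time_s": time; "joint_pos": joint angles; "joint_velocities": joint speeds; "joint_torque": joint torques, N m; "tool_pos": TCP position; "tcp_rot": TCP orientation; "force": force on the tool from outside, world axes, zero at the start; "moment": the same for the moment, N m; "grip_width": opening from 0.0 (shut) to 1.0 (fully open).
Only numpy, scipy, OpenCV 4.12 (cv2) and the standard library are available. Lean on these libraries where they do the work, as an engineer would, in place of code of your own. Each camera call takes 0.05 s, during which the arm holds its last target. There are 200 camera calls.

## Working session

There is one attempt and no reset: what is moved stays moved. The work goes in short steps, each a Python script; the robot and the scene stay as the last script left them, time stands still between calls to the robot, and variables do not carry over. Pictures are saved under pics/ and viewed, about 8 in all and at most 12, crops included, and the job is handed in when it is done.

```bash
mkdir -p pics; cat > h.py <<'E'
import numpy as np, cv2
from station import arm
def save(cam,name):
    im=arm.snapshot(cam); cv2.imwrite('pics/'+name,cv2.cvtColor(im,cv2.COLOR_RGB2BGR)); return im
def cam(c):
    d=arm.camera_info(c); return np.array(d['mtx']),np.array(d['view'])
def w(c,p):
    K,V=cam(c); return (np.linalg.inv(V)@np.r_[p,1])[:3]
def pix(c,p):
    K,V=cam(c); q=K@(V@np.r_[p,1])[:3]; return q[:2]/q[2]
def onplane(c,uv,z):
    K,V=cam(c); R=V[:3,:3]; o=-R.T@V[:3,3]; d=R.T@np.linalg.inv(K)@np.r_[uv,1]
    return o+d*(z-o[2])/d[2]
E
python3 - <<'E'
from h import *
np.set_printoptions(precision=3,suppress=True)
for c in('side','top'):
    save(c,c+'0.png'); print(c,np.linalg.inv(cam(c)[1])[:3])
    for n in ['orange_carton','stop_strip','orange_plate','blue_plate','yellow_plate','blue_carton','yellow_carton','mug','jar']:
        for r in arm.landmark_of(n,c)[:4]:
            p=w(c,r['location']); print(n,r['p'],p,pix(c,p).round())
print(arm.tip_extent,arm.observe())
E
```

```text
side [[ 0.838 -0.307  0.452 -0.102]
 [-0.546 -0.442  0.712 -1.01 ]
 [-0.019 -0.843 -0.538  0.812]]
orange_carton 0.9 [ 0.38   0.202 -0.003] [233. 244.]
orange_carton 0.73 [ 0.514 -0.069 -0.   ] [326. 274.]
orange_carton 0.61 [ 0.406 -0.172  0.002] [312. 309.]
stop_strip 0.87 [ 0.654 -0.008 -0.004] [355. 247.]
orange_plate 0.64 [ 0.666 -0.128 -0.004] [386. 266.]
orange_plate 0.32 [ 0.653 -0.008 -0.006] [355. 248.]
blue_plate 0.52 [ 0.645  0.098 -0.002] [331. 232.]
blue_plate 0.41 [ 0.653 -0.012 -0.003] [356. 248.]
yellow_plate 0.63 [ 0.515 -0.068  0.003] [326. 272.]
yellow_plate 0.53 [ 0.654 -0.016 -0.001] [357. 248.]
blue_carton 0.61 [ 0.612  0.098 -0.002] [322. 235.]
yellow_carton 0.74 [ 0.618 -0.019 -0.005] [347. 254.]
mug 0.57 [ 0.483  0.322 -0.001] [247. 216.]
jar 0.98 [ 0.454 -0.338 -0.002] [371. 343.]
top [[ 0.016 -0.984  0.177  0.374]
 [-1.    -0.012  0.02  -0.014]
 [-0.017 -0.177 -0.984  1.071]]
orange_carton 0.88 [ 0.384  0.203 -0.001] [222. 322.]
orange_carton 0.83 [ 0.515 -0.065 -0.001] [351. 262.]
orange_carton 0.58 [ 0.402 -0.175 -0.001] [404. 317.]
orange_carton 0.55 [ 0.444  0.09  -0.002] [277. 294.]
orange_plate 0.79 [ 0.667 -0.131  0.001] [382. 192.]
blue_plate 0.89 [ 0.637  0.101 -0.005] [275. 205.]
yellow_plate 0.71 [ 0.651 -0.013 -0.003] [327. 199.]
blue_carton 0.87 [0.61  0.101 0.001] [274. 217.]
yellow_carton 0.67 [ 0.62  -0.017  0.004] [329. 213.]
mug 0.96 [ 0.49   0.317 -0.001] [171. 271.]
jar 0.58 [ 0.449 -0.341  0.004] [484. 295.]
0.1908 {'time_s': 1.0, 'joint_pos': array([ 1.14 ,  0.494,  1.346, -0.   ,  1.302, -0.095]), 'joint_velocities': array([ 0.   ,  0.   ,  0.001, -0.001, -0.   ,  0.   ]), 'joint_torque': array([  0.003, -87.869, -38.226,   0.071,   0.043,   0.   ]), 'tool_pos': array([0.206, 0.59 , 0.405]), 'tcp_rot': array([ 0.167,  0.986, -0.   , -0.   ]), 'force': array([0.034, 0.769, 0.635]), 'moment': array([ 0.007, -0.02 ,  0.016]), 'grip_width': 1.0013302515002613}
```

```bash
python3 -c "
import cv2
a=cv2.imread('pics/top0.png')[160:380,140:540]; cv2.imwrite('pics/c1.png',cv2.resize(a,None,fx=2,fy=2,interpolation=3))"
```

```text
(no output)
```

View pics/c1.png

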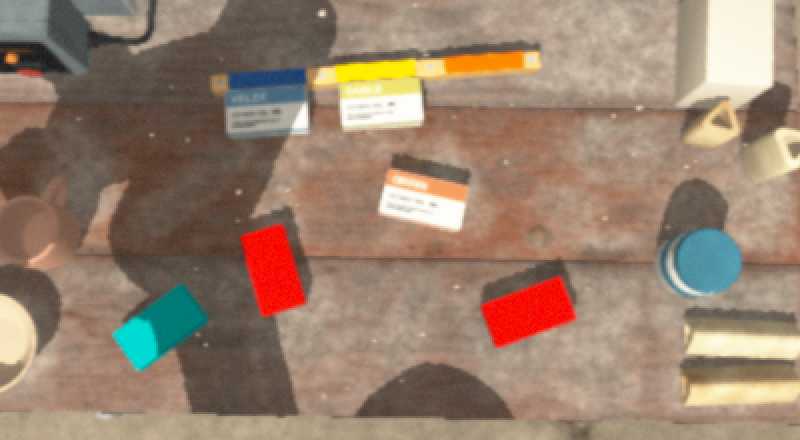

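View pics/side0.png

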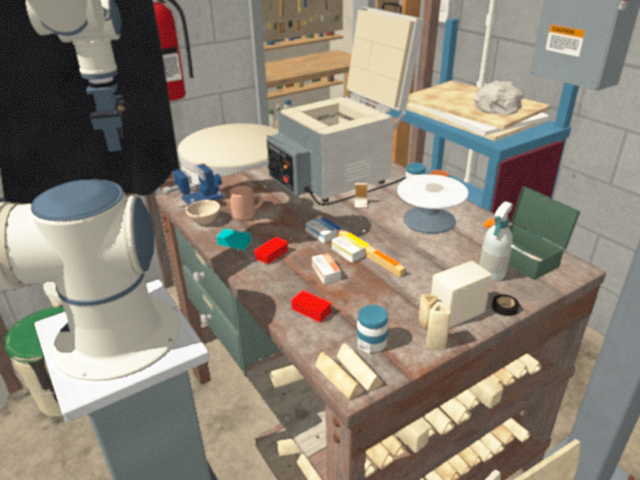

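The target is the white carton with the orange band at top pixel (352,260). Things it could be confused with are the red cartons at (276,295) and (404,316) and the turquoise one at (220,324). The orange plate is the right-hand place at (382,191). Next I'll fit the poses from the masks.

```bash
cat >> h.py <<'E'
from scipy.optimize import minimize
np.set_printoptions(precision=4,suppress=True)
def best(name,c,ref):
    for r in sorted(arm.cut_out(name,c),key=lambda r:-r['p']):
        m=r['region']; ys,xs=np.nonzero(m)
        if len(xs) and np.hypot(*(np.r_[xs.mean(),ys.mean()]-pix(c,ref)))<22: return m
def fit(m,c,x0,dims,z0=0.):
    a,b,h=dims; K,V=cam(c)
    L=np.array([[i*a/2,j*b/2,k] for i in(-1,1) for j in(-1,1) for k in(z0,h)])
    S=8; ys,xs=np.nonzero(m); u0,v0=xs.min()-20,ys.min()-20; W,H=np.ptp(xs)+41,np.ptp(ys)+41
    big=cv2.resize(m[v0:v0+H,u0:u0+W].astype(np.uint8),(W*S,H*S),interpolation=cv2.INTER_NEAREST)
    def cost(q):
        cs,sn=np.cos(q[2]),np.sin(q[2])
        P=L@np.array([[cs,-sn,0],[sn,cs,0],[0,0,1]]).T+[q[0],q[1],0]
        uv=(V[:3,:3]@P.T+V[:3,3:]); uv=(K@uv); uv=(uv[:2]/uv[2]).T
        hull=cv2.convexHull(((uv-[u0,v0]+.5)*S).round().astype(np.int32))
        t=np.zeros_like(big); cv2.fillConvexPoly(t,hull,1)
        return 1-(t&big).sum()/(t|big).sum()
    bb=None
    for dy in(-.2,0,.2):
        s=np.r_[x0[:2],x0[2]+dy]
        r=minimize(cost,s,method='Nelder-Mead',options=dict(initial_simplex=s+np.vstack([np.zeros(3),np.diag([.006,.006,.1])]),xatol=1e-4,fatol=1e-5))
        if bb is None or r.fun<bb.fun: bb=r
    return bb.x,bb.fun
CART=(.047,.086,.031); PL=(.018,.084,.027)
def find(name,c,x0,dims=CART,z0=0.):
    m=best(name,c,[x0[0],x0[1],0.02]); return None if m is None else fit(m,c,x0,dims,z0)
E
python3 - <<'E'
from h import *
for c in('top','side'):
    arm.snapshot(c)
    for n,x0,d,z in [('orange_carton',(.515,-.067,-.1),CART,0),('orange_plate',(.667,-.130,.13),PL,.025),('yellow_plate',(.652,-.014,.13),PL,.025),('blue_plate',(.637,.1,.13),PL,.025),('yellow_carton',(.62,-.018,.13),CART,0),('blue_carton',(.61,.1,.13),CART,0)]:
        print(c,n,find(n,c,x0,d,z))
E
```

```text
top orange_carton (array([ 0.5162, -0.0635, -0.1974]), np.float64(0.043920384022969605))
top orange_plate (array([ 0.663 , -0.1271,  0.0921]), np.float64(0.16242661448140905))
top yellow_plate (array([ 0.653 , -0.0121,  0.0861]), np.float64(0.09959169181608374))
top blue_plate (array([0.643 , 0.1016, 0.0925]), np.float64(0.09826118456801303))
top yellow_carton (array([ 0.6186, -0.0182,  0.0758]), np.float64(0.048303187949912285))
top blue_carton (array([0.6092, 0.1022, 0.0835]), np.float64(0.07238988887385156))
side orange_carton (array([ 0.5156, -0.0654, -0.2619]), np.float64(0.05703656253079725))
side orange_plate (array([ 0.6631, -0.1275,  0.0767]), np.float64(0.11482775836245629))
side yellow_plate (array([ 0.657 , -0.0125, -0.0181]), np.float64(0.6237991546048418))
side blue_plate None
side yellow_carton None
side blue_carton (array([0.6081, 0.1013, 0.041 ]), np.float64(0.049420517956789256))
```

```bash
cat >> h.py <<'E'
YAW=.0872; X=np.array([np.cos(YAW),np.sin(YAW),0]); Y=np.array([-X[1],X[0],0])
PLATE=np.array([.663,-.1273,0]); HOME=PLATE-.0325*X
a=np.pi/2+YAW/2; Q=[np.cos(a),np.sin(a),0,0]
Z=.1908+.006
def at(p,x,y,z): return p+x*X+y*Y+[0,0,z]   # strip-frame offsets from p
def rep(c='top',x0=None,name='orange_carton',dims=CART,z0=0):
    r=find(name,c,x0,dims,z0); 
    if r is None: print(c,'none'); return
    d=np.r_[r[0][:2],0]-HOME; print(c,name,r,'strip-rel to home',d@X,d@Y,'yaw err',r[0][2]-YAW)
E
python3 - <<'E'
from h import *
C=np.array([.516,-.0645,0])
arm.gripper_close(5)
arm.goto(at(C,-.002,.078,.32),Q)
arm.move_straight(at(C,-.002,.078,Z),speed=.15)
d=(HOME-C)@Y; print('dy',d)
arm.move_straight(at(C,-.002,d+.043+.0135+.01,Z),speed=.06)
o=arm.observe(); print(o['time_s'],o['tool_pos'],o['force'],o['grip_width'])
P=np.r_[(C+d*Y+.01*Y)[:2],YAW]
for c in('top','side'):
    save(c,c+'1.png'); rep(c,P)
im=cv2.imread('pics/top1.png')[160:340,220:440]; cv2.imwrite('pics/c2.png',cv2.resize(im,None,fx=3,fy=3,interpolation=3))
E
```

```text
dy -0.07536355200835913
7.975 [ 0.5148 -0.0733  0.1968] [-0.0199 -0.9696  0.1204] 0.009687116579010363
top none
side orange_carton (array([ 0.5342, -0.127 ,  0.0529]), np.float64(0.13631317680078758)) strip-rel to home -0.09577825839058175 0.011498236535220583 yaw err -0.03430604259383699
```

View pics/c2.png

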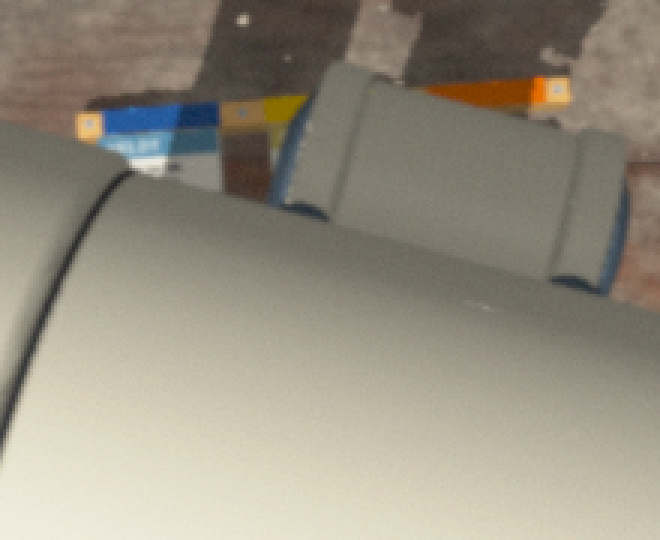

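The top view is blocked by the arm. The side view puts the carton 11 mm short along the strip, as planned, and nearly aligned. I'll finish this push, clear the view and look again.

```bash
python3 - <<'E'
from h import *
p=np.array(arm.observe()['tool_pos'])
arm.move_straight(p-.011*Y,speed=.05)
arm.move_straight(p+.02*Y,speed=.12)
arm.move_straight(p+.02*Y+[0,0,.1],speed=.2)
arm.goto(np.array([.38,.25,.38]),Q)
print(arm.observe()['time_s'])
P=np.r_[at(HOME,-.1,0,0)[:2],YAW]
for c in('top','side'):
    save(c,c+'2.png'); rep(c,P)
im=cv2.imread('pics/top2.png')[160:380,140:540]; cv2.imwrite('pics/c3.png',cv2.resize(im,None,fx=2,fy=2,interpolation=3))
E
```

```text
10.8917
top orange_carton (array([ 0.5378, -0.1346,  0.0917]), np.float64(0.08897995678414428)) strip-rel to home -0.09284989909557138 0.003609271800293703 yaw err 0.004479453934708971
side orange_carton (array([ 0.5386, -0.1364,  0.1023]), np.float64(0.04298157932314717)) strip-rel to home -0.09220677846325448 0.001756166865668383 yaw err 0.015054125158704412
```

View pics/c3.png

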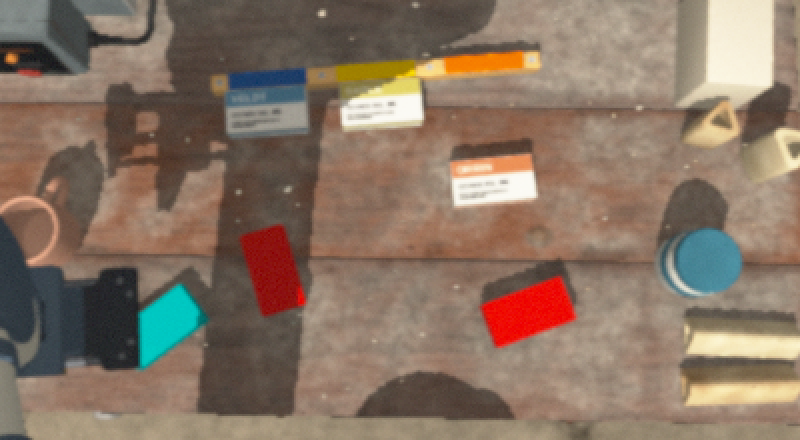

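```bash
python3 - <<'E'
from h import *
C=at(HOME,-.0925,.0025,0)
arm.goto(at(C,-.056,0,.30),Q)
arm.move_straight(at(C,-.056,0,Z),speed=.15)
arm.move_straight(at(C,-.05+.07,0,Z)+0*X,speed=.05) if False else None
arm.move_straight(at(HOME,-.0235-.016-.012,.0025,Z),speed=.05)
hit=arm.move_straight(at(HOME,-.0235-.016+.008,.0025,Z),speed=.02,max_force=5)
o=arm.observe(); d=np.array(o['tool_pos'])-HOME; print(hit,o['time_s'],d@X,d@Y,o['force'])
p=np.array(o['tool_pos'])
arm.move_straight(p-.025*X,speed=.1)
arm.move_straight(p-.025*X+[0,0,.1],speed=.2)
arm.goto(np.array([.38,.25,.38]),Q)
print(arm.observe()['time_s'])
for c in('top','side'):
    save(c,c+'3.png'); rep(c,np.r_[HOME[:2],YAW]); rep(c,(.6186,-.0182,YAW),'yellow_carton'); rep(c,(.6092,.1022,YAW),'blue_carton')
im=cv2.imread('pics/top3.png')[160:280,220:420]; cv2.imwrite('pics/c4.png',cv2.resize(im,None,fx=4,fy=4,interpolation=3))
E
```

```text
True 16.225 -0.038602060877394886 0.002554425941186891 [-0.7402  0.7486  0.1101]
18.8667
top none
top yellow_carton (array([ 0.6197, -0.0188,  0.0682]), np.float64(0.059037266148163736)) strip-rel to home -0.0011497014734294412 0.11184820069125133 yaw err -0.018992969193503753
top blue_carton (array([0.6091, 0.102 , 0.0885]), np.float64(0.07754279959718025)) strip-rel to home -0.0011826731446565434 0.2331161574646797 yaw err 0.0013333515615514963
side orange_carton (array([ 0.6309, -0.1281,  0.0249]), np.float64(0.0943400427502672)) strip-rel to home 0.0004582923720086827 0.0019565804407562534 yaw err -0.06227461174372558
side yellow_carton (array([ 0.618 , -0.0211,  0.0179]), np.float64(0.09961366563139151)) strip-rel to home -0.0031277837876858006 0.10974001918626579 yaw err -0.06931387944361747
side blue_carton (array([0.6081, 0.1017, 0.0628]), np.float64(0.09885832900882197)) strip-rel to home -0.0022564034526912254 0.23288209878954655 yaw err -0.02441744620992735
```

View pics/c4.png

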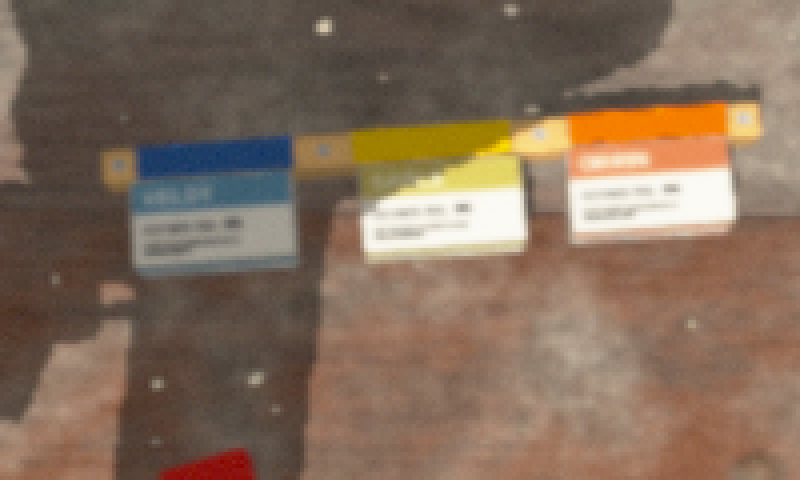

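The picture shows the orange carton flush against the strip in front of the orange plate: the plate spans x 570–727 and the carton 570–735. Its lower edge is parallel to the strip, and the neighbouring cartons are unchanged. I'll take one repeat top measurement before handing in.

```bash
python3 - <<'E'
from h import *
for i in range(3):
    arm.snapshot('top'); rep('top',np.r_[HOME[:2],YAW])
for n in('mug','jar'):
    print(n,[w('top',r['location']) for r in arm.landmark_of(n,'top')[:1]])
arm.hand_in(); print(arm.observe()['time_s'])
E
```

```text
top orange_carton (array([ 0.6305, -0.1269,  0.0845]), np.float64(0.04301567833552522)) strip-rel to home 0.00013669454030305314 0.003183124318798328 yaw err -0.0027333652864764413
top orange_carton (array([ 0.6303, -0.1265,  0.0957]), np.float64(0.08568043832370797)) strip-rel to home 1.7994082524901007e-05 0.003680145456089661 yaw err 0.00849331287684818
top orange_carton (array([ 0.6303, -0.127 ,  0.0954]), np.float64(0.06323250444833317)) strip-rel to home -4.0493754529632825e-05 0.003164829555573393 yaw err 0.008243318892021137
mug [array([ 0.4904,  0.3177, -0.0012])]
jar []
the job is handed in; nothing more can be done
the job is handed in; nothing more can be done
```

The orange carton is flat against the strip in front of the orange plate, and I handed the job in; no verdict is reported. With the fingers shut, I pushed it from its left end along the strip, which also squared it up. I then pushed its long side until the force on the tool rose by 5 N, backed off and moved the hand clear.

**Orange carton:** three top-view fits put it within 0.2 mm of home across the strip, about 3 mm off-centre along it, and within 0.01 rad of parallel.

**Other things:** the blue and yellow cartons measured within about 1 mm of their start in the top view, and the mug was also where it started. At 18.9 s, when the hand was clear, the clock was well under the 48 s limit.

**Checks that disagreed or failed:**
- One side-view fit gave a yaw error of -0.06 rad for the orange carton. It gave about the same for the untouched yellow carton, so I put it down to a bias in that view and trusted the top view.
- One top-view detection of the orange carton returned nothing.
- The last jar detection also returned nothing. The arm never came near the jar, and it looked undisturbed in the top picture taken before the final push.

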